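Press the caps home through the guard window

TASK

Two green tube racks stand in the cap press, but only one carries an orange cap strip that still stands proud. Reach through the yellow guard's window above that rack, press its red lever fully down with the fingertips and hold it down for at least one second, then let it spring all the way back up and withdraw. Do not touch the yellow guard or the racks and caps themselves, do not work the other lever, and leave the racks and everything standing around the press where they are.

Things in the scene. Friction and masses are not known exactly. Their poses are not given: they have to be found in the camera images.
- press: grey and white bench cap press fixed to the bench, 310 mm deep, 300 mm wide. Origin on the bench under its middle; its +x points to the back (the white housing), +y to its left lane, z up. Grey base 20 mm thick (x from -180 to +130 mm). White housing at the back, x from +40 to +130 mm, top at 132 mm. Two lanes along x at y = +70 mm (left) and y = -70 mm (right); each holds one rack on the base and has one lever above it.
- guard: yellow flat guard frame over both lanes, same origin and axes as the press; fixed. Top at 132 mm, underside at 124 mm above the bench, x from -130 to +40 mm, y from -140 to +140 mm, on three posts at its front edge. Two square through windows, each 100 by 100 mm, one over each lever (centres: the window points). Nothing of the press is higher than 134 mm.
- window_left (a point): centre of the left (+y) window, level with the top of the guard (132 mm); axes parallel to the press, so the window reaches 50 mm from here along the press's x and y both ways
- window_right (a point): the same for the right (-y) window
- lever_left_pad (a point): centre of the top face of the left lever's red pad, 40 by 40 mm, directly below the centre of the left window, 16 mm below the guard's top when up and 38 mm below when fully down; it moves with the lever
- lever_right_pad (a point): the same for the right lever
- lever_left (a joint): tilt of the left lever about a level hinge at the back of the press, 110 mm behind the pad's centre: 0 is up (rest), 0.2 rad is fully down against its stop (pad's centre about 22 mm lower). A spring brings it back up when let go. Fully down takes about 6 N on the pad, about 9 to 10 N with a proud cap strip beneath
- lever_right (a joint): the same for the right lever
- rack_loaded: green tube rack, 150 (x) by 60 (y) by 45 mm, standing loose in one of the two lanes and filled with tubes, with the orange cap strip on top; origin at the centre of its underside, axes parallel to the press. Which lane it stands in varies
- rack_empty: green tube rack of the same size without tubes or caps, open dark wells on top, in the other lane
- caps (a joint): how far the orange cap strip has been pushed down into the tubes of the loaded rack: about 0 to 1 mm at the start (proud), 6 mm = fully home. A rubber roller beneath the lever's pad pushes it; it stays where it is pushed (about 3.5 N)
- caps_top (a point): centre of the top of the orange cap strip (134 by 46 mm)
- reagent_bottle: white bottle with blue cap, 64 mm across, 130 mm high, loose on the bench to the right of the press; origin at the centre of its underside
- tip_box: blue pipette tip box, 120 by 85 by 54 mm, loose on the bench to the left of the press; origin at the centre of its underside
- amber_jar: amber jar with black lid, 56 mm across, 75 mm high, loose on the bench to the right of the press, nearer its front; origin at the centre of its underside
There are look-alikes about, which are no part of the job. There is more than one size of the amber_jar; the one meant has the size given above.

How it is judged:
On the way, in this order (a step that is already met when the one before it is completed fails the run):
1. the lever over the loaded rack is fully down (beyond 0.185 rad) and kept there for a second (((y of rack_loaded in the frame of press above 0 m and value of joint lever_left above 0.185 rad) or (y of rack_loaded in the frame of press below 0 m and value of joint lever_right above 0.185 rad)) and value of joint caps above 0.0045 m), for 0.9 s.
2. that lever has sprung back up (((y of rack_loaded in the frame of press above 0 m and value of joint lever_left below 0.02 rad) or (y of rack_loaded in the frame of press below 0 m and value of joint lever_right below 0.02 rad))), for 0.2 s.
At the end, for the whole second after the job is handed in: the cap strip is home (pushed in at least 4.5 of 6 mm), both levers are up (below 0.02 rad), both racks are within 12 mm and the bystanders within 20 mm of where they started, upright and at rest (value of joint caps above 0.0045 m and value of joint each of lever_left, lever_right below 0.02 rad and distance of each of rack_loaded, rack_empty from where it was at the start of the episode below 0.012 m and linear speed of each of rack_loaded, rack_empty below 0.02 m/s and distance of each of reagent_bottle, tip_box, amber_jar from where it was at the start of the episode below 0.02 m and angle between each of reagent_bottle, tip_box, amber_jar's own z axis and vertical below 0.2 rad); the robot touches nothing.
It fails at once if the yellow guard is touched (over 0.5 N) (contact force between any of the fingers, the arm and guard above 0.5 N).
It fails at once if a rack or the cap strip is touched by the robot (over 0.5 N) (contact force between any of the fingers, the arm and rack_loaded above 0.5 N or contact force between any of the fingers, the arm and rack_empty above 0.5 N).
It fails at once if the lever over the empty rack is worked (beyond 0.05 rad) ((y of rack_loaded in the frame of press above 0 m and value of joint lever_right above 0.05 rad) or (y of rack_loaded in the frame of press below 0 m and value of joint lever_left above 0.05 rad)).
It fails at once if a rack is lifted or shifted by more than 15 mm (distance of any of rack_loaded, rack_empty from where it was at the start of the episode above 0.015 m).
It fails at once if a bystander is moved more than 25 mm or tipped over (distance of any of reagent_bottle, tip_box, amber_jar from where it was at the start of the episode above 0.025 m or angle between any of reagent_bottle, tip_box, amber_jar's own z axis and vertical above 0.4 rad).
It also fails if it takes over 35 s, if anything falls off the work surface, if the arm or the gripper's body presses on something with over 40 N, if the wrist force passes 120 N, or if a joint passes its speed limit or range.

ROBOT

A 6-joint arm with a two-finger parallel gripper is mounted at the origin on the work surface. World frame = base frame: x ahead of the robot, y to its left, z up, the work surface at z = 0. Lengths are in m, angles in rad, forces in N, time in s.
With the tool pointing down it reaches from about 0.35 to 0.775 m from the base axis. Payload 5.5 kg.
Tool frame: the origin (TCP) lies between the finger pads; the fingertips stand env.nose_length ahead of it and the grasp point (between the pads) lies 8 mm behind it (env.nose_length is the distance from the TCP to the fingertips, in m); z points along the fingers, y is the direction in which the jaws open and shut (so a half turn about z gives the same grasp; the last joint's range is limited). The gripper opens to 85 mm and grips with 20 to 120 N. Pads are 22 mm wide; open, the fingers measure 114 mm over their backs; the gripper's body (76 mm by 85 mm) begins 54 mm behind the grasp point. The pads swing forward as they close: fully open they stand 13 mm farther back than shut.
Start: joints at [1.132, 0.313, 0.046, 1.304, 0, 1.431], TCP at [0.169, 0.55, 0.242] pointing down, gripper open.
Joint ranges: [-2.76, 2.76], [-0.86, 1.69], [-1.03, 1.26], [-2.2, 2.34], [-1.47, 1.5], [-3.14, 3.14]. Speed limits (rad/s): [2.57, 2.57, 3.14, 3.14, 3.14, 3.14].

INTERFACE

Orientations are given as a unit quaternion [w, x, y, z].
In Python, from workcell import env gives the robot as it stands. The module is installed in compiled form; this text tells all that it offers.
- The arm moves only by the shell command python3 -m creep 'ROWS' [FORCE]. ROWS is a JSON object of lists of equal length, an entry for each row: "hand": the finger opening in mm, from 0 to 85.4; "delta_pos": the shift along the tool's x, y, z scaled (see below), a list of three; "turn": the turn about the tool's z scaled (see below). In form: {"hand": [hand, ...], "delta_pos": [[dx, dy, dz], ...], "turn": [turn, ...]}. A call has exactly 5 rows; each row shifts and turns the commanded pose from where the row before left it, along the tool's axes as they then stand; what a row does not reach is not made up. The controller multiplies each number of a shift by 0.8 m and each number of a turn by 5 degrees. A row lasts 1/12 s, in which the tool goes at most 41.7 mm and 7.16 degrees, less where a joint would pass 70% of its speed; a pose out of reach is approached as far as the arm can. A call with a number of a shift or a turn outside -1 to 1 is refused whole. A call with a gripper value outside its range is refused whole. The fingers move at their own pace and stop on an object; FORCE is the grip in N (left out, the last holds). Time passes only in rows, so rows that do not move let the fingers close, or fill a call up. It gives the time, the measured TCP pose, the force and the opening at its end, in the units of the state.
- env.get_state(): the state, without advancing time (a new reading comes with each control period).
- env.read_camera(name): name is "side" or "top" or "wrist"; returns a dict with "pixels" (400x640x3 uint8, red, green, blue), "depth" (400x640 float32, m along the optical axis (not along the pixel's ray), 0 where there is no reading), "fx", "fy", "cx", "cy" (pixels), "origin" and "orientation" of the camera in the world. Camera axes: x right, y down, z forward; pixel columns grow to the right and rows downward; lengths in m; the calibration is good to about 2 mm. A picture is of the moment at which its call begins.
- env.hand_in(): hands the job in, once; it reports no verdict.
Trained networks look in the newest picture that a camera, given by its name, has taken for a name from the list of things; names that differ only in an ending like _2 or _b are one class to them, and where a whole thing is asked for, a point or a joint stands for the part that bears it (a point fixed in the world has none). Each returns a list of dicts, best first, with "score" (0 to 1); they miss things now and then, are a little off and sometimes report something else, mostly with a low value. They report only what shows in the picture. A call takes as long as a camera call. They do not tell look-alikes from the thing itself.
- env.find_in(camera, target): "location" ([row, column] in pixels, amid what is visible of it).
- env.pinpoint(camera, target): "location" ([row, column] in pixels: a listed point, or the origin of a listed thing).
The state is a dict: "clock": time; "joint_pos": joint angles; "qvel": joint speeds; "tau": joint torques, N m; "tcp_pos": TCP position; "orientation": TCP orientation; "wrist_force": force on the tool from outside, world axes, zero at the start; "ft_torque": the same for the moment, N m; "finger_gap": finger opening in m.
Only numpy, scipy, OpenCV 4.12 (cv2) and the standard library are available. Lean on these libraries where they do the work, as an engineer would, in place of code of your own. Each camera call takes 0.05 s, during which the arm holds its last target.

## Working session

There is one attempt and no reset: what is moved stays moved. The work goes in short steps, Python scripts to look and compute and a shell command to move; the robot and the scene stay as the last step left them, time stands still between calls to the robot, and variables do not carry over. Pictures are saved under pics/ and viewed, and the job is handed in when it is done.

```bash
mkdir -p pics; cat > h.py <<'E'
import numpy as np, cv2
from workcell import env
from scipy.spatial.transform import Rotation as R
def rot(q): return R.from_quat([q[1],q[2],q[3],q[0]]).as_matrix()
def snap(c,fn):
    im=env.read_camera(c); cv2.imwrite('pics/'+fn,im['pixels'][:,:,::-1]); return im
def p3(im,rc,d=None):
    r,c=rc; 
    if d is None: d=float(im['depth'][int(round(r)),int(round(c))])
    v=np.array([(c-im['cx'])/im['fx'],(r-im['cy'])/im['fy'],1.])*d
    return rot(im['orientation'])@v+np.array(im['origin'])
def pz(im,rc,z):
    o=np.array(im['origin']); v=p3(im,rc,1.)-o
    return o+v*(z-o[2])/v[2]
E
python3 - <<'E'
from h import *
np.set_printoptions(precision=4,suppress=True)
s=env.get_state(); print(s['clock'],s['tcp_pos'],s['orientation'],s['wrist_force'],s['finger_gap'],env.nose_length)
for c in ['top','side']:
    im=snap(c,c+'0.png'); print(c,np.array(im['origin']),np.array(im['orientation']))
    for t in ['press','window_left','window_right','lever_left_pad','lever_right_pad','caps_top','rack_loaded','rack_empty','amber_jar']:
        for d in env.pinpoint(c,t)[:2]: print(t,round(d['score'],2),np.round(d['location'],1),p3(im,d['location']) )
E
```

```text
0.0 [0.169  0.5491 0.2414] [-0.0003  0.1488  0.9889 -0.0009] [ 0.3938  0.0629 -0.7164] 0.08532998925304212 0.011
top [ 0.4701 -0.04    1.3764] [-0.0279  0.7152 -0.6976  0.0326]
press 0.81 [178.2 325.1] [ 0.6091 -0.0679  0.1361]
window_left 0.79 [198.7 310.6] [ 0.5551 -0.0309  0.1191]
window_right 0.72 [186.7 362. ] [ 0.591  -0.1678  0.1163]
lever_left_pad 0.71 [144.8 396.8] [ 0.7102 -0.263   0.0995]
lever_left_pad 0.55 [202.2 310.3] [ 0.5458 -0.0304  0.1173]
lever_right_pad 0.53 [188.5 360.8] [ 0.586  -0.1646  0.1166]
caps_top 0.81 [198.3 359.6] [ 0.5627 -0.1661  0.0725]
rack_loaded 0.59 [199.8 358. ] [ 0.5584 -0.1616  0.0741]
rack_empty 0.66 [210.3 311.9] [ 0.5268 -0.035   0.0612]
amber_jar 0.73 [214.3 310.5] [ 0.5155 -0.0314  0.0622]
amber_jar 0.7 [228. 420.] [ 0.4852 -0.3402  0.045 ]
side [-0.0368 -0.5918  1.0389] [-0.3227  0.8631 -0.3621  0.1407]
press 0.8 [217.3 337.1] [ 0.6083 -0.0784  0.0182]
press 0.56 [191.1 307.6] [ 0.5581 -0.0129  0.1147]
window_left 0.67 [197.1 308.6] [ 0.5433 -0.0311  0.1175]
window_right 0.76 [214.1 360.2] [ 0.5939 -0.1627  0.1175]
lever_left_pad 0.54 [196.2 307.2] [ 0.5451 -0.0242  0.1141]
lever_right_pad 0.67 [220.1 360. ] [ 0.579  -0.1747  0.1174]
caps_top 0.83 [233.6 352.9] [ 0.5282 -0.1943  0.1283]
rack_loaded 0.94 [244.4 352. ] [ 0.5328 -0.1925  0.0776]
rack_empty 0.69 [225.5 304.4] [ 0.4996 -0.0591  0.0634]
amber_jar 0.89 [284.9 395.8] [ 0.536  -0.3321  0.0454]
amber_jar 0.72 [289.2 434.8] [ 0.5913 -0.406   0.0466]
```

```bash
python3 - <<'E'
import cv2,numpy as np
for c,(r0,r1,c0,c1) in {'top':(110,290,220,480),'side':(130,330,220,480)}.items():
    i=cv2.imread(f'pics/{c}0.png'); cv2.imwrite(f'pics/{c}0c.png',cv2.resize(i[r0:r1,c0:c1],None,fx=3,fy=3,interpolation=cv2.INTER_CUBIC)[:600])
E
```

```text
(no output)
```

View pics/top0c.png

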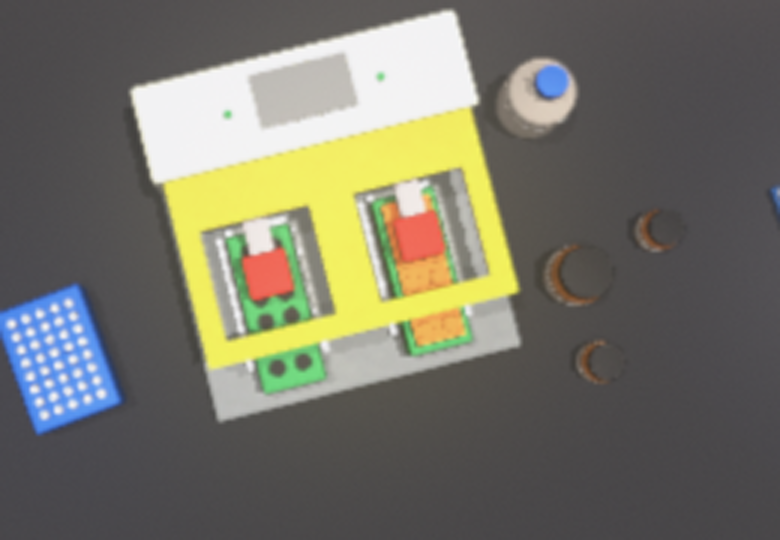

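View pics/side0c.png

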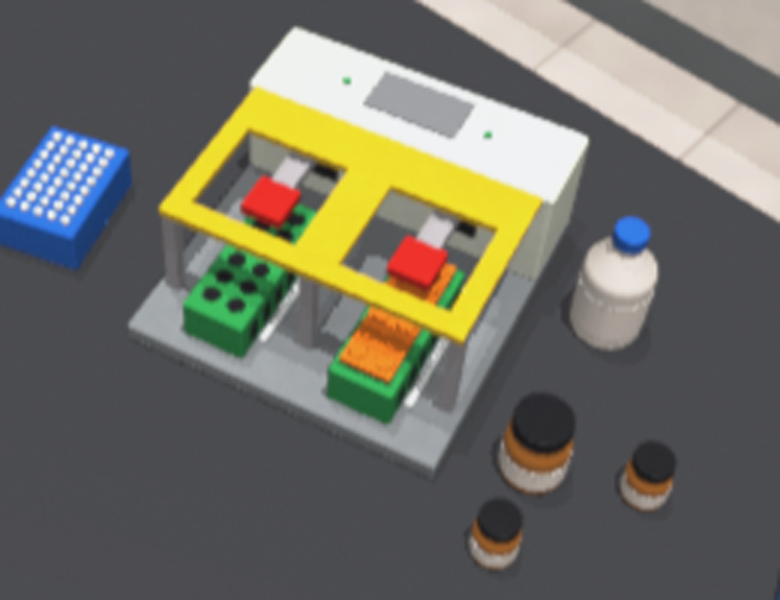

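View pics/top0.png

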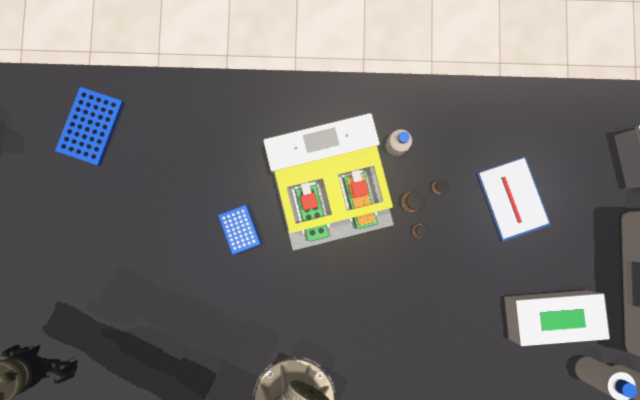

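The top view shows the orange strip in the right lane, under the red pad at about (row 188, col 360). The left rack at about (205, 310) is empty with dark wells. Next I fit the guard's windows exactly.

```bash
cat > fit.py <<'E'
from h import *
from scipy.optimize import least_squares
np.set_printoptions(precision=4,suppress=True)
def model(pr):
    x,y,t=pr; u=np.array([np.cos(t),np.sin(t)]); v=np.array([-u[1],u[0]])
    return x,y,u,v
for c in ['top','side']:
    im=snap(c,c+'1.png'); hsv=cv2.cvtColor(im['pixels'],cv2.COLOR_RGB2HSV)
    m=cv2.inRange(hsv,(22,120,90),(35,255,255))
    cs,h=cv2.findContours(m,cv2.RETR_CCOMP,cv2.CHAIN_APPROX_NONE)
    for k,a in enumerate(cs):
        A=cv2.contourArea(a)
        if A>300:
            q=cv2.boxPoints(cv2.minAreaRect(a)) if c=='top' else cv2.approxPolyDP(a,0.04*cv2.arcLength(a,True),True)[:,0]
            P=np.array([pz(im,(r,cc),.132)[:2] for cc,r in q])
            print(c,'hole' if h[0,k,3]>=0 else 'outer',A,q.round(1).tolist(),P.tolist(),'mean',P.mean(0),'sides',np.linalg.norm(P-np.roll(P,-1,0),axis=1))
    r=cv2.inRange(hsv,(0,150,120),(8,255,255))|cv2.inRange(hsv,(172,150,120),(180,255,255))
    n,l,st,ce=cv2.connectedComponentsWithStats(r)
    for k in range(1,n):
        if st[k,4]>80:
            d=np.median(im['depth'][l==k]); print('red',st[k,4],ce[k],pz(im,ce[k][::-1],.116),p3(im,ce[k][::-1],d))
E
python3 fit.py
```

```text
top outer 6595.0 [[274.0, 170.6999969482422], [377.5, 145.10000610351562], [392.79998779296875, 207.1999969482422], [289.29998779296875, 232.6999969482422]] [[0.6262002410216598, 0.06792802096524961], [0.7018195534719361, -0.2057039099865868], [0.537224817168318, -0.24836232755839743], [0.4634597045738335, 0.022548277665896392]] mean [ 0.5822 -0.0909] sides [0.2839 0.17   0.2808 0.1689]
top hole 1493.5 [[284.5, 186.10000610351562], [323.1000061035156, 176.5], [332.79998779296875, 215.10000610351562], [294.20001220703125, 224.6999969482422]] [[0.5858249290713684, 0.03872174620178593], [0.6140703757671346, -0.06268210312100087], [0.5125461598947998, -0.090456429754637], [0.48473195261054347, 0.010323297979698519]] mean [ 0.5493 -0.026 ] sides [0.1053 0.1053 0.1045 0.105 ]
top hole 1481.0 [[335.79998779296875, 173.3000030517578], [374.3999938964844, 163.60000610351562], [384.1000061035156, 202.1999969482422], [345.5, 211.89999389648438]] [[0.6234000606579123, -0.09617656935933785], [0.6518246755883007, -0.19822364019214814], [0.5497226503547059, -0.2251586449040696], [0.5217332125480019
[... 764 characters left out ...]
1204201208], [0.5543497639159536, -0.22213014884459037], [0.5299770381049622, -0.12787673916120385]] mean [ 0.586  -0.1636] sides [0.1003 0.0909 0.0974 0.0904]
side hole 1059.0 [[302, 174], [335, 187], [318, 211], [285, 197]] [[0.5800573738639633, 0.0296348630973714], [0.6072208699075148, -0.06414870083759694], [0.5178683440591545, -0.08853127209651224], [0.4921843083859843, 0.0029383057497396337]] mean [ 0.5493 -0.03  ] sides [0.0976 0.0926 0.095  0.0918]
red 196 [309.7704 196.6888] [ 0.5474 -0.0313  0.116 ] [ 0.5483 -0.0305  0.1146]
red 235 [358.4681 217.5277] [ 0.5835 -0.1661  0.116 ] [ 0.5845 -0.1654  0.1146]
red 226 [505.4513 358.3142] [ 0.5154 -0.6103  0.116 ] [ 0.5711 -0.6122  0.0229]
```

```bash
python3 -m creep '{"hand":[0,0,0,0,0],"delta_pos":[[0,0,0],[0,0,0],[0,0,0],[0,0,0],[0,0,0]],"turn":[-1,-1,-1,-1,-1]}' 60; python3 -m creep '{"hand":[0,0,0,0,0],"delta_pos":[[0,0,0],[0,0,0],[0,0,0],[0,0,0],[0,0,0]],"turn":[-1,-0.5,0,0,0]}'
cat > go.py <<'E'
from h import *
np.set_printoptions(precision=4,suppress=True)
s=env.get_state(); M=rot(s['orientation']); p=np.array(s['tcp_pos'])
d=np.array([0.586,-0.162,p[2]])-p
yaw=np.degrees(np.arctan2(M[1,1],M[0,1]))
print('t',s['clock'],'tcp',p,'tip z',p[2]-env.nose_length,'yaw y',yaw,'want 105.5','gap',s['finger_gap'],'F',np.array(s['wrist_force']),'q',np.array(s['joint_pos']))
print('need tool shift/0.8',M.T@d/.8, 'mm',M.T@d*1e3, 'z axis',M[:,2])
E
python3 go.py
```

```text
clock: 1.52
tcp_pos: [0.1693, 0.5496, 0.2423]
orientation: [0.0, -0.071, 0.997, 0.0]
wrist_force: [-0.1, 0.1, -0.2]
finger_gap: 0.0256
clock: 1.93
tcp_pos: [0.1693, 0.5496, 0.2423]
orientation: [0.0, -0.133, 0.991, 0.0]
wrist_force: [0.0, -0.3, -0.3]
finger_gap: 0.0001
t 1.9333 tcp [0.1693 0.5496 0.2423] tip z 0.23132176550252945 yaw y 105.31072372475106 want 105.5 gap 0.00011615363256031112 F [ 0.0409 -0.2869 -0.2693] q [1.1324 0.3132 0.0461 1.3036 0.     0.8652]
need tool shift/0.8 [-0.2675 -0.9954 -0.0001] mm [-214.0232 -796.3442   -0.0663] z axis [ 0.      0.0001 -1.    ]
```

```bash
python3 -m creep '{"hand":[0,0,0,0,0],"delta_pos":[[-0.01,-0.04,0],[-0.01,-0.04,0],[-0.01,-0.04,0],[-0.01,-0.04,0],[-0.01,-0.04,0]],"turn":[0,0,0,0,0]}' |tail -4
python3 -m creep '{"hand":[0,0,0,0,0],"delta_pos":[[-0.01,-0.04,0],[-0.01,-0.04,0],[-0.01,-0.04,0],[-0.01,-0.04,0],[-0.01,-0.04,0]],"turn":[0,0,0,0,0]}' 
python3 -m creep '{"hand":[0,0,0,0,0],"delta_pos":[[-0.01,-0.04,0],[-0.01,-0.04,0],[-0.01,-0.04,0],[-0.01,-0.04,0],[-0.01,-0.04,0]],"turn":[0,0,0,0,0]}' 
python3 -m creep '{"hand":[0,0,0,0,0],"delta_pos":[[-0.01,-0.04,0],[-0.01,-0.04,0],[-0.01,-0.04,0],[-0.01,-0.04,0],[-0.01,-0.04,0]],"turn":[0,0,0,0,0]}' 
python3 go.py
```

```text
tcp_pos: [0.2506, 0.4046, 0.2423]
orientation: [0.0, -0.134, 0.991, 0.0]
wrist_force: [0.4, 0.1, 0.1]
finger_gap: 0.0001
clock: 2.77
tcp_pos: [0.3318, 0.2608, 0.2426]
orientation: [0.0, -0.133, 0.991, 0.0]
wrist_force: [0.8, 0.4, 0.1]
finger_gap: 0.0
clock: 3.18
tcp_pos: [0.4129, 0.117, 0.2426]
orientation: [0.0, -0.133, 0.991, 0.0]
wrist_force: [-0.3, 0.4, -0.1]
finger_gap: 0.0002
clock: 3.6
tcp_pos: [0.4939, -0.0268, 0.2425]
orientation: [0.0, -0.133, 0.991, -0.0]
wrist_force: [1.2, 0.1, 0.5]
finger_gap: 0.0001
t 3.6 tcp [ 0.4939 -0.0268  0.2425] tip z 0.23146432939004355 yaw y 105.30182729860063 want 105.5 gap 0.00013163067995052282 F [1.2163 0.1159 0.4691] q [-0.2167  0.1571 -0.1558  1.2573  0.0002 -0.4837]
need tool shift/0.8 [-0.0665 -0.1935  0.0001] mm [ -53.1626 -154.7647    0.0487] z axis [ 0.0006  0.     -1.    ]
```

```bash
python3 -m creep '{"hand":[0,0,0,0,0],"delta_pos":[[-0.015,-0.04,0],[-0.015,-0.04,0],[-0.014,-0.04,0],[-0.013,-0.04,0],[-0.0095,-0.0335,0]],"turn":[0,0,0,0,0]}' >/dev/null
python3 -m creep '{"hand":[0,0,0,0,0],"delta_pos":[[0,0,0.02],[0,0,0.02],[0,0,0.02],[0,0,0],[0,0,0]],"turn":[0,0,0,0,0]}' 
python3 go.py; python3 - <<'E'
from h import *
for c in ['top','side','wrist']:
    im=snap(c,c+'2.png')
a=cv2.imread('pics/top2.png')[110:290,220:480]; b=cv2.imread('pics/side2.png')[110:290,220:480]; w=cv2.imread('pics/wrist2.png')
z=lambda i:cv2.resize(i,(390,270),interpolation=cv2.INTER_CUBIC)
cv2.imwrite('pics/m2.png',np.vstack([np.hstack([z(a),z(b)]),np.hstack([z(w),z(w)])]))
E
```

```text
clock: 4.43
tcp_pos: [0.585, -0.16, 0.1935]
orientation: [-0.001, -0.133, 0.991, 0.001]
wrist_force: [0.3, -0.6, 0.9]
finger_gap: 0.0
t 4.4333 tcp [ 0.585  -0.16    0.1935] tip z 0.18250716676772266 yaw y 105.33957518769532 want 105.5 gap 4.776920038505938e-05 F [ 0.3125 -0.5961  0.862 ] q [-0.3993  0.3931  0.0412  1.2213  0.0001 -0.6671]
need tool shift/0.8 [-0.0006 -0.0027 -0.    ] mm [-0.4719 -2.1886 -0.0042] z axis [-0.0022  0.001  -1.    ]
```

View pics/m2.png

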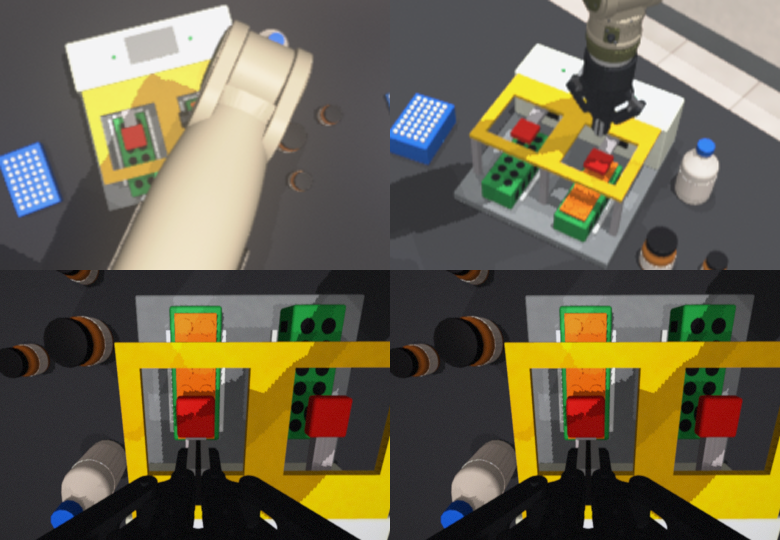

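View pics/wrist2.png

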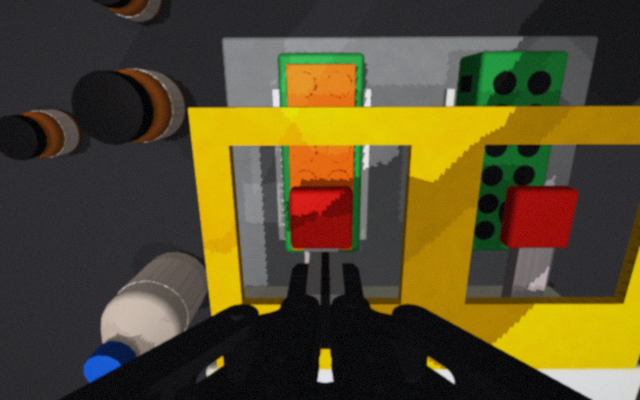

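```bash
python3 - <<'E'
from h import *
np.set_printoptions(precision=3,suppress=True)
s=env.get_state();t=np.array(s['tcp_pos']);M=rot(s['orientation'])
for c in ['side','wrist']:
    im=env.read_camera(c); D=im['depth']
    rr,cc=np.mgrid[:400,:640]; ok=D>0
    V=np.stack([(cc-im['cx'])/im['fx'],(rr-im['cy'])/im['fy'],np.ones_like(D)],-1)*D[...,None]
    P=(V[ok]@rot(im['orientation']).T)+np.array(im['origin'])
    L=(P-t)@M
    k=(np.abs(L[:,:2]).max(1)<.1)
    for z in np.arange(11,-80,-6):
        q=L[k&(L[:,2]<z/1e3)&(L[:,2]>(z-6)/1e3)]
        if len(q)>3: print(c,'behind tip mm',11-z,len(q),'x',q[:,0].min(),q[:,0].max(),'y',np.percentile(q[:,1],[1,99]))
E
```

```text
side behind tip mm 6 21 x 0.00379759970137848 0.01465749901624076 y [-0.014  0.009]
side behind tip mm 12 19 x -0.0050284296455724645 0.012919721012350583 y [-0.015  0.01 ]
side behind tip mm 18 22 x -0.007014872483447787 0.0134526351228665 y [-0.015  0.011]
side behind tip mm 24 24 x -0.0015133780563579388 0.012737898252527047 y [-0.014  0.012]
side behind tip mm 30 15 x 0.006919369867211579 0.012415896077032392 y [-0.014  0.011]
side behind tip mm 36 17 x -0.0016308698769843138 0.013792698075240032 y [-0.017  0.015]
side behind tip mm 42 46 x -0.00914558820666203 0.01561151745521414 y [-0.026  0.029]
side behind tip mm 48 63 x -0.0077835897929597496 0.015378253348046236 y [-0.032  0.031]
side behind tip mm 54 79 x -0.0117262375129245 0.015871085979126544 y [-0.038  0.038]
side behind tip mm 60 51 x -0.013818350645938475 0.01828130704951433 y [-0.044  0.042]
side behind tip mm 66 60 x -0.00928513614704542 0.019766330509896294 y [-0.048  0.044]
side behind tip mm 72 74 x -0.0036893272401202666 0.01968861314202106 y [-0.054  0.051]
side behind tip mm 78 67 x 0.0021795152810627646 0.02
[... 852 characters left out ...]
1493 x -0.012551190214865896 0.014026942738594351 y [-0.029  0.029]
wrist behind tip mm 48 3092 x -0.0127156098848009 0.013773167221002648 y [-0.034  0.034]
wrist behind tip mm 54 6272 x -0.009648698854993915 0.01356814149955254 y [-0.037  0.038]
wrist behind tip mm 60 3405 x -0.009532854861754848 0.016455914163601603 y [-0.043  0.043]
wrist behind tip mm 66 5091 x -0.0012808540988895932 0.017670685154539043 y [-0.047  0.048]
wrist behind tip mm 72 6483 x 0.0011381936864332442 0.017809536089960203 y [-0.052  0.052]
wrist behind tip mm 78 5598 x 0.0073896170847420175 0.018022417975955624 y [-0.056  0.056]
wrist behind tip mm 84 1290 x 0.014021469758738985 0.01800170935701776 y [-0.017  0.018]
```

The wrist view shows the closed fingers at about (280, 325) centred over the right window, with the pad at (218, 320). At full depth only a part about ±17 mm wide passes the guard. I'll descend.

```bash
python3 -m creep '{"hand":[0,0,0,0,0],"delta_pos":[[0,-0.0025,0.01],[0,0,0.02],[0,0,0.02],[0,0,0.02],[0,0,0]],"turn":[0,0,0,0,0]}'; python3 go.py
python3 -m creep '{"hand":[0,0,0,0,0],"delta_pos":[[0,0,0.01],[0,0,0.01],[0,0,0],[0,0,0],[0,0,0]],"turn":[0,0,0,0,0]}'; python3 go.py
```

```text
clock: 5.1
tcp_pos: [0.5843, -0.1614, 0.1348]
orientation: [-0.002, -0.134, 0.991, 0.001]
wrist_force: [-0.6, -0.7, -0.7]
finger_gap: -0.0003
t 5.1 tcp [ 0.5843 -0.1614  0.1348] tip z 0.1238204143577835 yaw y 105.37769970637824 want 105.5 gap -0.0002959376424473304 F [-0.6352 -0.739  -0.6939] q [-0.4019  0.4266 -0.0558  1.0936  0.     -0.6703]
need tool shift/0.8 [-0.0019 -0.0013 -0.    ] mm [-1.4938 -1.0357 -0.0095] z axis [-0.0048  0.0021 -1.    ]
clock: 5.52
tcp_pos: [0.5864, -0.1624, 0.1231]
orientation: [0.0, -0.134, 0.991, -0.0]
wrist_force: [-1.4, -0.0, 2.9]
finger_gap: 0.0
t 5.5167 tcp [ 0.5864 -0.1624  0.1231] tip z 0.11212863068464762 yaw y 105.37238161594813 want 105.5 gap 1.4082062775825459e-05 F [-1.4097 -0.0233  2.8744] q [-0.402   0.434  -0.0744  1.0614 -0.0001 -0.6703]
need tool shift/0.8 [ 0.0004  0.0006 -0.    ] mm [ 0.3178  0.4905 -0.0006] z axis [ 0.0009 -0.0004 -1.    ]
```

```bash
python3 -m creep '{"hand":[0,0,0,0,0],"delta_pos":[[0,0,0.005],[0,0,0.005],[0,0,0.005],[0,0,0],[0,0,0]],"turn":[0,0,0,0,0]}'; python3 go.py|head -1
python3 -m creep '{"hand":[0,0,0,0,0],"delta_pos":[[0,0,0.004],[0,0,0.002],[0,0,0],[0,0,0],[0,0,0]],"turn":[0,0,0,0,0]}'; python3 go.py
```

```text
clock: 5.93
tcp_pos: [0.5869, -0.1623, 0.1105]
orientation: [0.001, -0.134, 0.991, -0.0]
wrist_force: [-0.3, -0.3, 5.4]
finger_gap: -0.0001
t 5.9333 tcp [ 0.5869 -0.1623  0.1105] tip z 0.09953943348653836 yaw y 105.38257725100434 want 105.5 gap -6.935058470695561e-05 F [-0.3395 -0.3178  5.3849] q [-0.4018  0.4434 -0.0926  1.0331  0.0003 -0.6703]
clock: 6.35
tcp_pos: [0.5872, -0.1623, 0.1063]
orientation: [0.001, -0.134, 0.991, -0.0]
wrist_force: [-0.5, 1.2, 7.1]
finger_gap: 0.0001
t 6.35 tcp [ 0.5872 -0.1623  0.1063] tip z 0.09534859961124809 yaw y 105.39444662299864 want 105.5 gap 8.172295753756306e-05 F [-0.4947  1.1549  7.1473] q [-0.4016  0.4464 -0.0988  1.023   0.0007 -0.6703]
need tool shift/0.8 [ 0.0014  0.0007 -0.    ] mm [ 1.1309  0.5922 -0.0034] z axis [ 0.0027 -0.0004 -1.    ]
```

```bash
python3 -m creep '{"hand":[0,0,0,0,0],"delta_pos":[[0,0,0.001],[0,0,0.001],[0,0,0],[0,0,0],[0,0,0]],"turn":[0,0,0,0,0]}'
python3 -m creep '{"hand":[0,0,0,0,0],"delta_pos":[[0,0,0.001],[0,0,0.001],[0,0,0],[0,0,0],[0,0,0]],"turn":[0,0,0,0,0]}'; python3 go.py
```

```text
clock: 6.77
tcp_pos: [0.5873, -0.1623, 0.106]
orientation: [0.002, -0.134, 0.991, -0.001]
wrist_force: [-3.1, 1.1, 13.9]
finger_gap: -0.0002
clock: 7.18
tcp_pos: [0.5874, -0.1623, 0.1057]
orientation: [0.002, -0.134, 0.991, -0.001]
wrist_force: [-5.9, 2.7, 21.9]
finger_gap: -0.0
t 7.1833 tcp [ 0.5874 -0.1623  0.1057] tip z 0.09467872781956922 yaw y 105.39786384088045 want 105.5 gap -1.4904046426672899e-05 F [-5.8587  2.6972 21.9347] q [-0.4016  0.4458 -0.1015  1.0189  0.0006 -0.6703]
need tool shift/0.8 [ 0.0016  0.0008 -0.    ] mm [ 1.2672  0.6797 -0.0065] z axis [ 0.0044 -0.0012 -1.    ]
```

The force rose sharply at tip height 95 mm, so the lever is on its stop. I'll hold there for more than a second and look.

```bash
for i in 1 2; do python3 -m creep '{"hand":[0,0,0,0,0],"delta_pos":[[0,0,0],[0,0,0],[0,0,0],[0,0,0],[0,0,0]],"turn":[0,0,0,0,0]}'|sed -n '1p;2p;4p'; done; python3 - <<'E'
from h import *
im=snap('side','s3.png'); a=cv2.imread('pics/s3.png')[130:330,260:460]; cv2.imwrite('pics/s3c.png',cv2.resize(a,(600,600),interpolation=cv2.INTER_CUBIC))
E
```

```text
clock: 7.6
tcp_pos: [0.5874, -0.1623, 0.1057]
wrist_force: [-6.3, 3.0, 20.6]
clock: 8.02
tcp_pos: [0.5874, -0.1623, 0.1057]
wrist_force: [-5.9, 2.1, 20.5]
```

View pics/s3c.png

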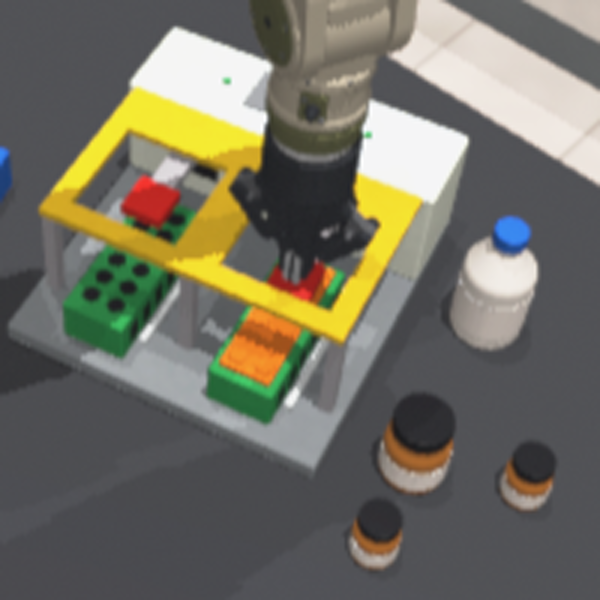

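The side view shows the right pad depressed at about crop (280, 300), the fingers well inside the window, and the left lever still up. I'll hold slightly longer, then withdraw straight up.

```bash
python3 -m creep '{"hand":[0,0,0,0,0],"delta_pos":[[0,0,0],[0,0,0],[0,0,0],[0,0,0],[0,0,0]],"turn":[0,0,0,0,0]}'
python3 -m creep '{"hand":[0,0,0,0,0],"delta_pos":[[0,0,-0.004],[0,0,-0.006],[0,0,-0.006],[0,0,-0.008],[0,0,-0.01]],"turn":[0,0,0,0,0]}'
python3 -m creep '{"hand":[0,0,0,0,0],"delta_pos":[[0,0,-0.01],[0,0,-0.02],[0,0,-0.03],[0,0,-0.03],[0,0,-0.03]],"turn":[0,0,0,0,0]}'; python3 go.py|head -1
```

```text
clock: 8.48
tcp_pos: [0.5874, -0.1623, 0.1057]
orientation: [0.002, -0.134, 0.991, -0.001]
wrist_force: [-6.2, 1.9, 21.4]
finger_gap: 0.0001
clock: 8.9
tcp_pos: [0.5862, -0.1621, 0.1293]
orientation: [-0.0, -0.134, 0.991, 0.0]
wrist_force: [-0.6, 0.3, -0.1]
finger_gap: 0.0001
clock: 9.32
tcp_pos: [0.5855, -0.1617, 0.226]
orientation: [-0.001, -0.134, 0.991, 0.001]
wrist_force: [0.1, -0.2, -0.0]
finger_gap: -0.0002
t 9.3167 tcp [ 0.5855 -0.1617  0.226 ] tip z 0.21504159096141134 yaw y 105.3861100736283 want 105.5 gap -0.00021038729538692301 F [ 0.111  -0.1931 -0.0207] q [-0.4018  0.3833  0.1068  1.2964  0.0004 -0.6703]
```

Next I move back to the left so the top camera can see, then check the lever and caps.

```bash
for i in 1 ; do python3 -m creep '{"hand":[0,0,0,0,0],"delta_pos":[[0.01,0.04,-0.01],[0.01,0.04,0],[0.01,0.04,0],[0.01,0.04,0],[0.01,0.04,0]],"turn":[0,0,0,0,0]}' ;done >/dev/null
python3 -m creep '{"hand":[0,0,0,0,0],"delta_pos":[[0.01,0.04,0],[0.01,0.04,0],[0.01,0.04,0],[0.01,0.04,0],[0.01,0.04,0]],"turn":[0,0,0,0,0]}' >/dev/null
python3 -m creep '{"hand":[0,0,0,0,0],"delta_pos":[[0.01,0.04,0],[0.01,0.04,0],[0.01,0.04,0],[0.01,0.04,0],[0,0,0]],"turn":[0,0,0,0,0]}'
python3 fit.py | grep -E 'red'; python3 - <<'E'
from h import *
a0,b0,a,b=[cv2.resize(cv2.imread(f'pics/{n}.png')[110:310,220:480],(390,300),interpolation=cv2.INTER_CUBIC) for n in ['top0','side0','top1','side1']]
cv2.imwrite('pics/end.png',np.vstack([np.hstack([a0,b0]),np.hstack([a,b])]))
E
```

```text
clock: 10.57
tcp_pos: [0.356, 0.2436, 0.2336]
orientation: [-0.001, -0.137, 0.991, 0.001]
wrist_force: [-0.2, -1.3, -0.6]
finger_gap: 0.0002
red 98 [511.5    199.5612] [ 0.5665 -0.5694  0.116 ] [ 0.5736 -0.6086  0.0228]
red 204 [359.1275 188.5294] [ 0.5859 -0.1602  0.116 ] [ 0.5859 -0.1602  0.1158]
red 200 [308.79  201.225] [ 0.5484 -0.0263  0.116 ] [ 0.5484 -0.0263  0.1158]
red 199 [309.7337 196.7638] [ 0.5471 -0.0314  0.116 ] [ 0.5476 -0.031   0.1152]
red 235 [358.4681 217.5277] [ 0.5835 -0.1661  0.116 ] [ 0.5842 -0.1655  0.1149]
red 226 [505.4513 358.3142] [ 0.5154 -0.6103  0.116 ] [ 0.57   -0.6121  0.0247]
```

View pics/end.png

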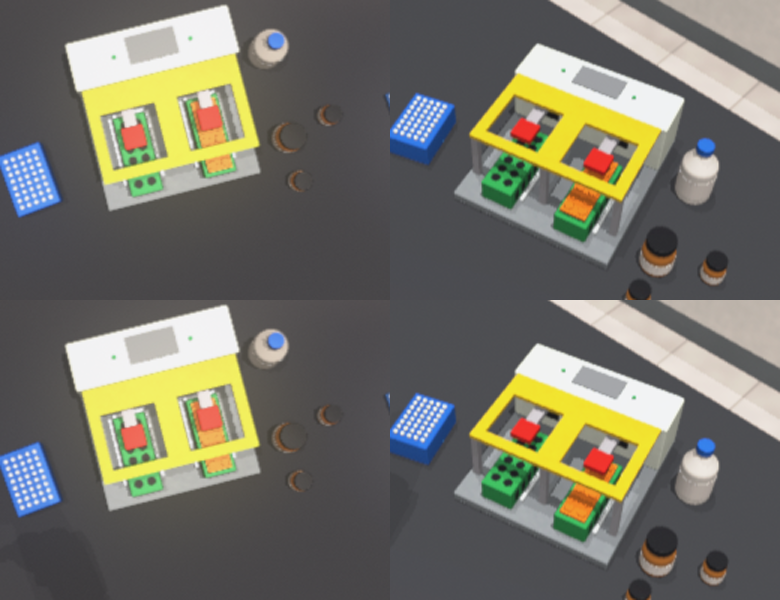

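```bash
python3 - <<'E'
from h import *
im=env.read_camera('top'); print('same pixel, was .0725:',p3(im,(198.3,359.6)))
hsv=cv2.cvtColor(im['pixels'],cv2.COLOR_RGB2HSV); m=cv2.inRange(hsv,(8,120,90),(19,255,255)); m[:,:340]=0; m[:,385:]=0; m[195:]=m[195:]
ys,xs=np.nonzero(m); z=[p3(im,(r,c))[2] for r,c in zip(ys,xs)]; print(len(z),np.percentile(z,[25,50,75]))
a,b=[cv2.cvtColor(cv2.imread(f'pics/side{k}.png'),cv2.COLOR_BGR2HSV) for k in (0,1)]
for h in (a,b):
    m=cv2.inRange(h,(8,120,90),(19,255,255)); m[:,:320]=0;m[:,385:]=0;m[260:]=0
    y,x=np.nonzero(m);print(len(y),y.mean(),x.mean(),y.min(),y.max())
print(env.get_state()['clock'])
E
```

```text
same pixel, was .0725: [ 0.56298326 -0.16645575  0.06914682]
376 [0.06975005 0.0717069  0.07372677]
493 240.11764705882354 349.5760649087221 218 256
500 240.902 349.53 218 257
10.7167
```

```bash
python3 - <<'E'
from h import *
im=env.read_camera('side')
print(env.get_state()['clock'])
a,b=[cv2.imread(f'pics/side{k}.png') for k in (0,1)]
z=lambda i:cv2.resize(i[215:280,320:385],(390,390),interpolation=cv2.INTER_CUBIC)
cv2.imwrite('pics/caps.png',np.hstack([z(a),z(b)]))
t=a[236:258,334:366].astype(np.float32)
# sub-pixel vertical profile: orange->green boundary (R channel) per column
for n,i in (('before',a),('after',b)):
    R=i[:,:,2].astype(float)-i[:,:,1]
    e=[]
    for c in range(340,356):
        col=R[238:275,c]; k=[j for j in range(len(col)-1) if col[j]>20>=col[j+1]]
        if k: j=k[-1]; e.append(238+j+(col[j]-20)/(col[j]-col[j+1]))
    print(n,np.round(e,1),np.mean(e))
# predicted pixel shift for 5.5mm
M=rot(im['orientation']); o=np.array(im['origin'])
def pr(p): v=M.T@(np.array(p)-o); return v[:2]/v[2]*im['fy']
print('pred for 5.5mm',pr([.5,-.18,.066])-pr([.5,-.18,.0715]))
E
```

```text
10.7667
before [253.2 253.7 254.1 254.5 255.1 255.4 255.8 256.2 256.7 257.  255.8 254.3
 252.6 250.9 249.4 247.7] 253.90200252225563
after [254.1 254.5 254.9 255.5 255.8 256.4 256.8 257.4 257.7 257.8 256.7 255.2
 253.5 251.8 250.2 248.7] 254.81067255007014
pred for 5.5mm [-0.12178669  1.27316803]
```

View pics/caps.png

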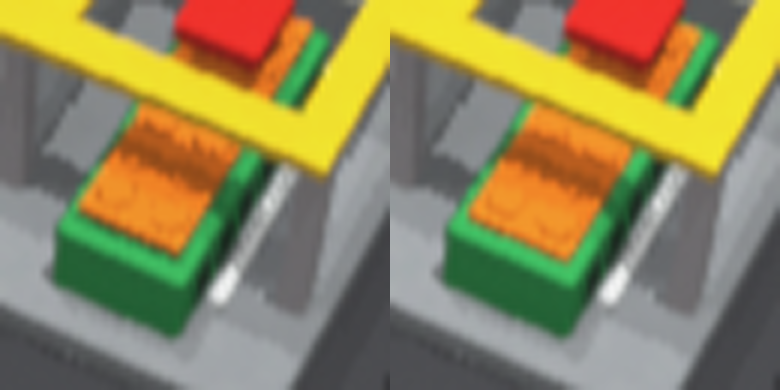

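```bash
python3 - <<'E'
from h import *
print('was .0725 .0741 | .0776')
for k in range(4):
    t=env.read_camera('top'); s=env.read_camera('side')
    print(p3(t,(198.3,359.6))[2],p3(t,(199.8,358))[2],p3(s,(244.4,352))[2])
a,b=[cv2.imread(f'pics/side{k}.png',0).astype(np.float32) for k in (0,1)]
for nm,(r0,r1,c0,c1) in {'caps':(235,257,334,360),'rackfront':(258,280,328,355),'jar':(265,295,385,415)}.items():
    t=a[r0:r1,c0:c1]; W=np.eye(2,3,dtype=np.float32); W[:,2]=(c0,r0)
    cc,W=cv2.findTransformECC(t,b,W,cv2.MOTION_TRANSLATION,(3,200,1e-6),None,3); print(nm,cc,W[:,2]-(c0,r0))
E
```

```text
was .0725 .0741 | .0776
0.07190013254481231 0.0692423364248671 0.06998044821145977
0.0716205696836465 0.06833205992745084 0.07034031866359003
0.06945918742708335 0.06716520340372534 0.07008147302436152
0.07029395357247736 0.07484738535919244 0.07095270243784302
caps 0.9461459593000808 [-0.33413696  0.76246643]
rackfront 0.9955042721902434 [-0.06732178 -0.05566406]
jar 0.9989632843303257 [ 0.02853394 -0.05529785]
```

The images show the strip moved down about 4–5 mm, but noise leaves that close to the limit. There's time left, so I'll repeat the press along the same proven path, a little firmer.

```bash
python3 -m creep '{"hand":[0,0,0,0,0],"delta_pos":[[-0.01,-0.04,0],[-0.01,-0.04,0],[-0.01,-0.04,0],[-0.01,-0.04,0],[-0.01,-0.04,0]],"turn":[0,0,0,0,0]}' >/dev/null
python3 -m creep '{"hand":[0,0,0,0,0],"delta_pos":[[-0.01,-0.04,0],[-0.01,-0.04,0],[-0.01,-0.04,0],[-0.01,-0.04,0],[-0.01,-0.04,0]],"turn":[0,0,0,0,0]}' >/dev/null
python3 -m creep '{"hand":[0,0,0,0,0],"delta_pos":[[-0.01,-0.04,0],[-0.01,-0.04,0],[-0.01,-0.04,0],[-0.01,-0.04,0],[0,0,0]],"turn":[0,0,0,0,0]}'
python3 go.py
```

```text
clock: 12.42
tcp_pos: [0.5885, -0.1678, 0.2321]
orientation: [0.0, -0.131, 0.991, -0.001]
wrist_force: [0.5, 0.1, 0.1]
finger_gap: 0.0003
t 12.4167 tcp [ 0.5885 -0.1678  0.2321] tip z 0.2211365156492693 yaw y 105.09151691184569 want 105.5 gap 0.0002836140441415335 F [0.5273 0.0918 0.1068] q [-0.4082  0.3875  0.1278  1.3093 -0.0013 -0.6716]
need tool shift/0.8 [ 0.0012  0.0078 -0.    ] mm [ 0.9245  6.2558 -0.0142] z axis [ 0.0011 -0.0019 -1.    ]
```

```bash
python3 -m creep '{"hand":[0,0,0,0,0],"delta_pos":[[0,0,0.02],[0,0,0.02],[0,0,0],[0,0,0],[0,0,0]],"turn":[0,0,0,0,0]}' >/dev/null
python3 go.py
```

```text
t 12.8333 tcp [ 0.5862 -0.1621  0.2022] tip z 0.1911833252522785 yaw y 105.38593101720777 want 105.5 gap 9.199384714324555e-05 F [-0.2378 -0.2439 -0.5257] q [-0.4017  0.3907  0.0591  1.2388  0.0001 -0.6702]
need tool shift/0.8 [ 0.0003  0.0002 -0.    ] mm [ 0.2094  0.124  -0.0001] z axis [ 0.0004 -0.     -1.    ]
```

```bash
python3 -m creep '{"hand":[0,0,0,0,0],"delta_pos":[[0,0,0.02],[0,0,0.02],[0,0,0.02],[0,0,0.02],[0,0,0.01]],"turn":[0,0,0,0,0]}' |sed -n '1p;2p;4p'
python3 -m creep '{"hand":[0,0,0,0,0],"delta_pos":[[0,0,0.01],[0,0,0.005],[0,0,0.005],[0,0,0],[0,0,0]],"turn":[0,0,0,0,0]}'|sed -n '1p;2p;4p'
python3 -m creep '{"hand":[0,0,0,0,0],"delta_pos":[[0,0,0.004],[0,0,0.003],[0,0,0],[0,0,0],[0,0,0]],"turn":[0,0,0,0,0]}'|sed -n '1p;2p;4p'
```

```text
clock: 13.25
tcp_pos: [0.586, -0.1618, 0.129]
wrist_force: [-0.7, 0.3, 0.0]
clock: 13.67
tcp_pos: [0.5863, -0.162, 0.1142]
wrist_force: [-2.6, 1.1, 5.3]
clock: 14.08
tcp_pos: [0.5867, -0.162, 0.1086]
wrist_force: [-1.1, 3.4, 5.5]
```

```bash
python3 -m creep '{"hand":[0,0,0,0,0],"delta_pos":[[0,0,0.003],[0,0,0.002],[0,0,0],[0,0,0],[0,0,0]],"turn":[0,0,0,0,0]}'|sed -n '1p;2p;4p'
python3 -m creep '{"hand":[0,0,0,0,0],"delta_pos":[[0,0,0.002],[0,0,0.001],[0,0,0],[0,0,0],[0,0,0]],"turn":[0,0,0,0,0]}'|sed -n '1p;2p;4p'
```

```text
clock: 14.5
tcp_pos: [0.587, -0.162, 0.106]
wrist_force: [-3.6, 3.6, 12.7]
clock: 14.92
tcp_pos: [0.5871, -0.162, 0.1056]
wrist_force: [-7.0, 4.8, 24.0]
```

```bash
python3 -m creep '{"hand":[0,0,0,0,0],"delta_pos":[[0,0,0.001],[0,0,0.001],[0,0,0],[0,0,0],[0,0,0]],"turn":[0,0,0,0,0]}'|sed -n '1p;2p;4p'
for i in 1 2 3; do python3 -m creep '{"hand":[0,0,0,0,0],"delta_pos":[[0,0,0],[0,0,0],[0,0,0],[0,0,0],[0,0,0]],"turn":[0,0,0,0,0]}'|sed -n '1p;2p;4p'; done
python3 -m creep '{"hand":[0,0,0,0,0],"delta_pos":[[0,0,-0.004],[0,0,-0.006],[0,0,-0.006],[0,0,-0.008],[0,0,-0.01]],"turn":[0,0,0,0,0]}'|sed -n '1p;2p;4p'
python3 -m creep '{"hand":[0,0,0,0,0],"delta_pos":[[0,0,-0.01],[0,0,-0.02],[0,0,-0.03],[0,0,-0.03],[0,0,-0.03]],"turn":[0,0,0,0,0]}'|sed -n '1p;2p;4p'
python3 -m creep '{"hand":[0,0,0,0,0],"delta_pos":[[0,0,-0.01],[0,0,0],[0.01,0.04,0],[0.01,0.04,0],[0.01,0.04,0]],"turn":[0,0,0,0,0]}' >/dev/null
python3 -m creep '{"hand":[0,0,0,0,0],"delta_pos":[[0.01,0.04,0],[0.01,0.04,0],[0.01,0.04,0],[0.01,0.04,0],[0.01,0.04,0]],"turn":[0,0,0,0,0]}' >/dev/null
python3 -m creep '{"hand":[0,0,0,0,0],"delta_pos":[[0.01,0.04,0],[0.01,0.04,0],[0.01,0.04,0],[0.01,0.04,0],[0.01,0.04,0]],"turn":[0,0,0,0,0]}' >/dev/null
python3 -m creep '{"hand":[0,0,0,0,0],"delta_pos":[[0,0,0],[0,0,0],[0,0,0],[0,0,0],[0,0,0]],"turn":[0,0,0,0,0]}'
mv pics/side1.png pics/side_b.png; mv pics/top1.png pics/top_b.png; python3 fit.py | grep -E 'red'; python3 - <<'E'
from h import *
a0,b0,a,b=[cv2.resize(cv2.imread(f'pics/{n}.png')[110:310,220:480],(390,300),interpolation=cv2.INTER_CUBIC) for n in ['top0','side0','top1','side1']]
cv2.imwrite('pics/end2.png',np.vstack([np.hstack([a0,b0]),np.hstack([a,b])]))
for n in ('0','_b','1'):
    i=cv2.imread(f'pics/side{n}.png'); R=i[:,:,2].astype(float)-i[:,:,1]; e=[]
    for c in range(340,356):
        col=R[238:275,c]; k=[j for j in range(len(col)-1) if col[j]>20>=col[j+1]]
        j=k[-1]; e.append(238+j+(col[j]-20)/(col[j]-col[j+1]))
    print(n,np.mean(e))
E
```

```text
clock: 15.33
tcp_pos: [0.5872, -0.162, 0.1053]
wrist_force: [-10.1, 5.7, 30.8]
clock: 15.75
tcp_pos: [0.5872, -0.1621, 0.1053]
wrist_force: [-10.5, 5.6, 30.2]
clock: 16.17
tcp_pos: [0.5872, -0.162, 0.1053]
wrist_force: [-10.5, 6.7, 31.2]
clock: 16.58
tcp_pos: [0.5872, -0.162, 0.1053]
wrist_force: [-10.6, 6.1, 31.2]
clock: 17.0
tcp_pos: [0.5864, -0.1622, 0.1273]
wrist_force: [0.2, 1.8, 0.4]
clock: 17.42
tcp_pos: [0.5862, -0.1625, 0.224]
wrist_force: [0.3, 0.5, 0.2]
clock: 19.08
tcp_pos: [0.3761, 0.2104, 0.2306]
orientation: [-0.0, -0.133, 0.991, -0.0]
wrist_force: [-0.1, 0.0, 0.2]
finger_gap: 0.0001
red 98 [511.5    199.5612] [ 0.5665 -0.5694  0.116 ] [ 0.5735 -0.608   0.0242]
red 204 [359.1275 188.5294] [ 0.5859 -0.1602  0.116 ] [ 0.5859 -0.1603  0.1156]
red 200 [308.79  201.225] [ 0.5484 -0.0263  0.116 ] [ 0.5484 -0.0263  0.1162]
red 199 [309.7337 196.7638] [ 0.5471 -0.0314  0.116 ] [ 0.5477 -0.0309  0.115 ]
red 234 [358.5    217.5085] [ 0.5836 -0.1661  0.116 ] [ 0.5843 -0.1656  0.115 ]
red 226 [505.4513 358.3142] [ 0.5154 -0.6103  0.116 ] [ 0.5706 -0.6122  0.0236]
0 253.90200252225563
_b 254.81067255007014
1 254.81034310428402
```

View pics/end2.png

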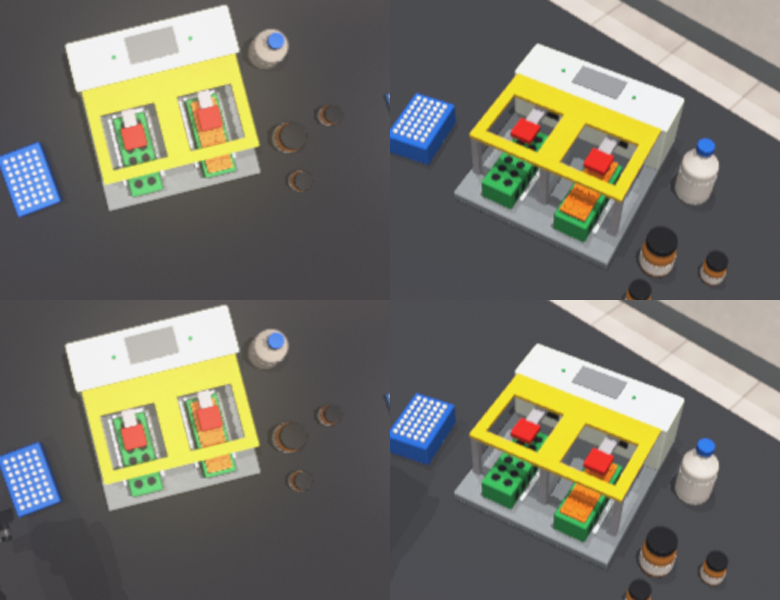

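The second press moved the strip no further, so it was already as far down as the lever can push it. Both pads are up at 116 mm, and nothing else has moved. Handing in.

```bash
python3 -c "from workcell import env; print(env.hand_in())"
```

```text
the job is handed in; nothing more can be done
None
```

I pressed the right lever, the one over the orange-capped rack, onto its stop through the guard's window. I held it there for over a second, let it spring back and withdrew, then handed the job in; no verdict is reported.

- **Presses:** I pressed twice along the same path. The first was held about 1.5 s at around 21 N and the second about 1.5 s at around 31 N. Both times the fingertips stopped at about 95 mm with the force rising steeply, which fits the lever's stop. The second press was only for certainty.
- **Levers and surroundings:** In the last pictures both pads are back up at about 116 mm. The racks, bottle, jar and tip box look unmoved. The wrist force was about 0 N once clear of the lever.
- **Cap travel (uncertain):** The cap strip's travel could not be measured to better than a couple of millimetres. The edge shift in the side camera suggests about 4 mm. Single-pixel depth readings gave drops of about 2 to 7 mm, against the 4.5 mm needed. The strip did not move at all on the second, firmer press, so it was already as far down as the lever can push it.

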